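# Pop a blade cassette out and trap it on the slide

### The job

Press down the plunger of the blade-cassette dispenser with one finger so that it ejects the cassette, and trap the cassette on the steel slide with the other finger before it slides off the end. Only touch it: do not poke it out of its nest, pinch it, squeeze it hard or lift it, and leave the pot, the jar and the knife where they are. Finish while still holding the cassette trapped at rest on the slide with the finger.

Things in the scene. Friction and masses are not known exactly. Their poses are not given: they have to be found in the camera images.
- dispenser: Grey dispenser for spare knife-blade cassettes, fixed to the bench. Origin on the bench under the plunger's centre, z up; the cassette is ejected along its +y. In mm from the origin: housing 84 wide (x), y -28 to 18, top 42 high, plunger cap above it; level deck 50 high, y 18 to 43, two rails 6 high at x +-20 forming an open nest; then a steel slide (see slide_top).
- slide_top (a point): Middle of the slide's upper edge (deck edge), 43 mm from the plunger axis along the dispenser's +y, 50 mm high. From here the polished, slippery steel slide falls at 15 degrees towards +y; 78 mm clear between low side walls whose tops are 6 mm above its surface.
- slide_end (a point): Middle of the slide's open lower edge, 130 mm from the plunger axis, 27 mm high. The cap fully down is 46 mm high; a second fingertip level with it blocks the 20 mm tall cassette if the finger's face towards the plunger is 66 to 95 mm from the plunger axis along +y (tip then 2 to 10 mm above the slide). Nearer than 64 mm the pusher jams the cassette against the finger.
- plunger (a joint): Plunger travel in m, 0 up, 0.012 fully down at a hard stop; straight down, spring-returned, about 3 N to start it and 7 N fully down. It drives the pusher. After about 8 mm the cassette tips over the deck edge and slides off the end within about half a second unless stopped.
- pusher (a joint): Travel in m along the dispenser's +y of the small upright steel pusher plate behind the cassette (28 wide, 4 thick, 51 to 61 mm high; at rest at y 16 to 20 mm). It moves 1.5 mm per mm of plunger travel, to 0.018.
- plunger_top (a point): Centre of the top of the plunger cap, a black rectangular cap 36 (x) by 30 (y) mm, 58 mm above the bench when up.
- cassette: Loose black plastic blade cassette with a steel strip, 34 (x) by 22 (y) by 20 (z) mm, about 90 g, slippery on the steel. Origin at the centre of its underside. It starts in the nest on the deck, its centre about 31 mm from the plunger along the dispenser's +y, axes along the dispenser's.
- pot: Bystander: open terracotta pot, 84 mm across, 75 mm high, origin at the centre of its underside.
- jar: Bystander: glass jar with steel lid, 60 mm across, 80 mm high, origin at the centre of its underside.
- knife: Bystander: root-dividing knife lying flat, 190 mm long, 18 mm high; wooden handle 100 mm towards its -x, steel blade 90 mm towards +x, origin on the bench where they join.
Things that resemble listed ones, but are neither listed nor needed, are in the scene too. Leave any orange or red look-alike of the dispenser alone. There is more than one size of the cassette; the one meant has the size given above.

How it is judged (in metres and radians):
On the way, in this order (a step that is already met when the one before it is completed fails the run):
1. the plunger is pressed (value of joint plunger above 0.005 m).
2. the ejected cassette is trapped on the slide by a finger (y of cassette in the frame of dispenser between 0.044 and 0.125 m and contact force between the fingers and cassette above 0.02 N and linear speed of cassette below 0.02 m/s), for 0.3 s.
At the end, for the whole second after the job is handed in: The cassette rests at speed below 0.02 m/s on the slide, its origin 44 to 125 mm from the plunger axis along the dispenser's +y, not toppled (within 0.6 rad of upright), carried by the slide (over 0.05 N) and held by a finger (contact over 0.02 N), while the robot keeps its pose (all of step 2 and contact force between cassette and dispenser above 0.05 N and angle between cassette's own z axis and vertical below 0.6 rad); the arm keeps its last pose, push and grip.
It fails at once if the cassette is lifted more than 15 mm above the deck (height (world z) of cassette above 0.065 m).
It fails at once if the cassette slides away, off the slide (y of cassette in the frame of dispenser above 0.132 m or height (world z) of cassette below 0.02 m).
It fails at once if the cassette is poked out of its nest by a finger instead of ejected (y of cassette in the frame of dispenser below 0.04 m and value of joint plunger below 0.005 m and contact force between the arm and cassette above 0.5 N).
It fails at once if the cassette is squeezed hard (contact force between the fingers and cassette above 15 N).
It fails at once if pot, jar or knife is disturbed (distance of any of pot, jar, knife from where it was at the start of the episode above 0.02 m).
It also fails if it takes over 38 s, if anything falls off the work surface, if the arm or the gripper's body presses on something with over 40 N, if the wrist force passes 120 N, or if a joint passes its speed limit or range.

### The arm

A 6-joint arm with a two-finger parallel gripper is mounted at the origin on the work surface. World frame = base frame: x ahead of the robot, y to its left, z up, the work surface at z = 0. Lengths are in mm, angles in rad, forces in N, time in s.
With the tool pointing down it reaches from about 350 to 975 mm from the base axis. Payload 7.1 kg.
Tool frame: the origin (TCP) lies on the centre line of the jaws, within the pads' length; the fingertips stand 8 mm ahead of it and the grasp point (between the pads) lies 11 mm behind it; z points along the fingers, x is the direction in which the jaws open and shut, and the axes are right-handed (so a half turn about z gives the same grasp; the last joint's range is limited). The gripper opens to 88 mm and grips with 3 to 60 N. Pads are 20 mm wide; open, the fingers measure 115 mm over their backs; the gripper's body (75 mm by 178 mm) begins 61 mm behind the grasp point.
Start: joints at [-1.33, 0.423, 1.63, -0, 1.089, -0.019], TCP at [160.573, -604.004, 230.675] pointing down, gripper open.
Joint ranges: [-3, 3], [-0.9, 2.11], [0.09, 2.58], [-1.31, 4.45], [0.11, 2.69], [-2.54, 2.54]. Speed limits (rad/s): [2.39, 2.39, 3.01, 3.14, 3.14, 3.14].

### API

Orientations are given as a rotation vector (axis times angle).
In Python, from workcell import ctrl gives the robot as it stands.
- The arm moves only by the shell command python3 -m handwheel 'ROWS'. ROWS is JSON, a list of rows, each a list of 3 entries, a list of its own where there are three numbers: the turn, a rotation vector about the tool's x, y, z in rad, then the shift along the tool's x, y, z in mm, then the opening, from 0 (shut) to 1 (fully open). In form: [[[ax, ay, az], [tx, ty, tz], jaw], ...]. A call has exactly 10 rows; each row shifts and turns the pose as measured when the row begins, along the tool's axes as they then stand; what a row does not reach is not made up. A row lasts 1/12 s, in which the tool goes at most 41.7 mm and 7.16 degrees, less where a joint would pass 70% of its speed; a pose out of reach is approached as far as the arm can. A call with a gripper value outside its range is refused whole. The fingers move at their own pace and stop on an object; the grip force is fixed at half the most. Time passes only in rows, so rows that do not move let the fingers close, or fill a call up. It gives the time, the measured TCP pose, the force and the opening at its end, in the units of the state.
- ctrl.get_obs(): the state, without advancing time (a new reading comes with each control period).
- ctrl.get_image(name): name is "scene" or "top" or "wrist"; returns a dict with "pixels" (384x512x3 uint8, red, green, blue), "camera_matrix" (3x3 intrinsics, pixels), "dist" ([k1, k2, p1, p2, k3] as OpenCV has them; the pictures are not rectified), "rvec" (rotation vector, rad) and "tvec" (3), from world to camera coordinates, as OpenCV has them. Camera axes: x right, y down, z forward; pixel columns grow to the right and rows downward; lengths in mm; the calibration is good to about 2 mm. A picture is of the moment at which its call begins. There is no depth.
- ctrl.close_job(): hands the job in, once; it reports no verdict.
Trained networks look in a picture, given as the dict that the camera call returned (one of the last four; its "shot" number tells which), for a name from the list of things; names that differ only in an ending like _2 or _b are one class to them, and where a whole thing is asked for, a point or a joint stands for the part that bears it (a point fixed in the world has none). Each returns a list of dicts, best first, with "score" (0 to 1); they miss things now and then, are a little off and sometimes report something else, mostly with a low value. They report only what shows in the picture. A call takes as long as a camera call. They do not tell look-alikes from the thing itself.
- ctrl.look_for(picture, query): "position" ([x, y, z] in mm, in the coordinates of the camera as it stood for that picture, good to about 4 mm: the middle of the surface that is visible of it).
- ctrl.spot_point(picture, query): "position" ([x, y, z] in mm, in the coordinates of the camera as it stood for that picture, good to about 4 mm: a listed point, or the origin of a listed thing).
The state is a dict: "t": time; "qpos": joint angles; "qvel": joint speeds; "joint_torque": joint torques, N m; "ee_pos": TCP position; "orientation": TCP orientation; "ft_force": force on the tool from outside, world axes, zero at the start; "moment": the same for the moment, N m; "width": finger opening in mm.
Only numpy, scipy, OpenCV 4.12 (cv2) and the standard library are available. Lean on these libraries where they do the work, as an engineer would, in place of code of your own. Each camera call takes 0.05 s, during which the arm holds its last target.

## Working session

There is one attempt and no reset: what is moved stays moved. The work goes in short steps, Python scripts to look and compute and a shell command to move; the robot and the scene stay as the last step left them, time stands still between calls to the robot, and variables do not carry over. Pictures are saved under pics/ and viewed, and the job is handed in when it is done.

```bash
ls; mkdir -p pics
cat > h.py <<'E'
import numpy as np, cv2
from workcell import ctrl
def save(im,n,crop=None,scale=1):
    p=im["pixels"][:,:,::-1]
    if crop: x0,y0,x1,y1=crop; p=p[y0:y1,x0:x1]
    if scale!=1: p=cv2.resize(p,None,fx=scale,fy=scale,interpolation=cv2.INTER_CUBIC)
    cv2.imwrite("pics/"+n,p)
def w(im,p):
    R=cv2.Rodrigues(np.array(im["rvec"],float))[0]; return R.T@(np.array(p,float)-np.array(im["tvec"],float).ravel())
def px(im,P):
    return cv2.projectPoints(np.array(P,float).reshape(-1,3),np.array(im["rvec"],float),np.array(im["tvec"],float),np.array(im["camera_matrix"],float),np.array(im["dist"],float))[0].reshape(-1,2)
E
python3 - <<'E'
from h import *
for n in ["scene","top","wrist"]:
    im=ctrl.get_image(n); save(im,n+"0.png",scale=1.5)
    for q in ["dispenser","slide_top","slide_end","plunger_top","cassette","pot","jar","knife"]:
        for d in ctrl.spot_point(im,q):
            W=w(im,d["position"]); print(n,q,round(d["score"],2),W.round(0),px(im,W).round(0)[0])
print(ctrl.get_obs())
E
```

```text
pics
scene dispenser 0.85 [ 456. -399.    3.] [169. 169.]
scene dispenser 0.74 [ 569. -146.   -1.] [241. 206.]
scene dispenser 0.74 [613. 109.   2.] [343. 235.]
scene slide_top 0.85 [ 450. -360.   57.] [181. 153.]
scene slide_top 0.73 [599. 150.  54.] [366. 216.]
scene slide_top 0.63 [ 569. -121.   49.] [251. 191.]
scene slide_top 0.55 [ 563. -104.   52.] [258. 190.]
scene slide_end 0.79 [ 439. -271.   27.] [212. 165.]
scene slide_end 0.63 [594. 239.  30.] [405. 230.]
scene slide_end 0.62 [551. -22.  26.] [292. 201.]
scene plunger_top 0.53 [612. 110.  63.] [348. 213.]
scene plunger_top 0.51 [ 456. -399.   61.] [167. 151.]
scene plunger_top 0.47 [ 570. -145.   55.] [242. 188.]
scene cassette 0.67 [ 692. -170.   -2.] [215. 234.]
scene cassette 0.44 [ 566. -121.   50.] [252. 190.]
scene pot 0.56 [704. -61.   2.] [260. 246.]
scene jar 0.55 [ 635. -279.   -1.] [181. 212.]
scene knife 0.9 [ 454. -119.   -3.] [263. 185.]
top dispenser 0.73 [614. 105.   2.] [144. 192.]
top dispenser 0.6 [ 453. -400.    0.] [388. 266.]
top dispenser 0.56 [ 572. -152.   -4.] [267. 210.]
top slide_top 0.8 [606.
[... 661 characters left out ...]
knife 0.9 [ 445. -113.   -1.] [249. 272.]
{'t': 1.35, 'qpos': array([-1.33000191e+00,  4.23096891e-01,  1.62990566e+00,  1.00732932e-05,
        1.08861208e+00, -1.90015581e-02]), 'qvel': array([ 0.00016313,  0.00161734, -0.00064663,  0.00171584,  0.00085996,
       -0.00029417]), 'joint_torque': array([ 6.02692671e-04, -5.44573331e+01, -2.74036717e+01,  6.46564295e-02,
        1.68855273e-02, -3.47354819e-05]), 'ee_pos': array([ 160.57317931, -603.9972642 ,  230.67477564]), 'orientation': array([-2.49045515e+00,  1.91496932e+00,  1.82068456e-05]), 'ft_force': array([ 0.39161167,  0.61184693, -0.23203709]), 'moment': array([ 0.01645825,  0.04099664, -0.0018076 ]), 'width': 87.64930483138146}
```

View pics/scene0.png

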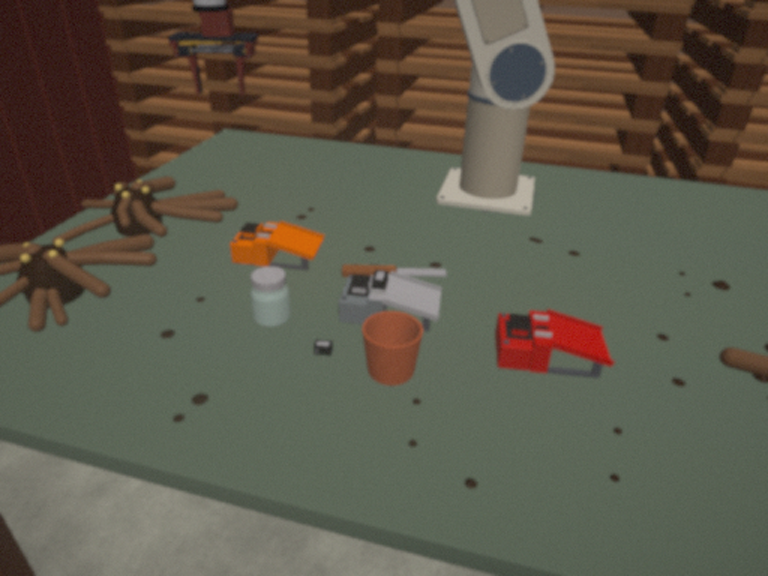

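View pics/top0.png

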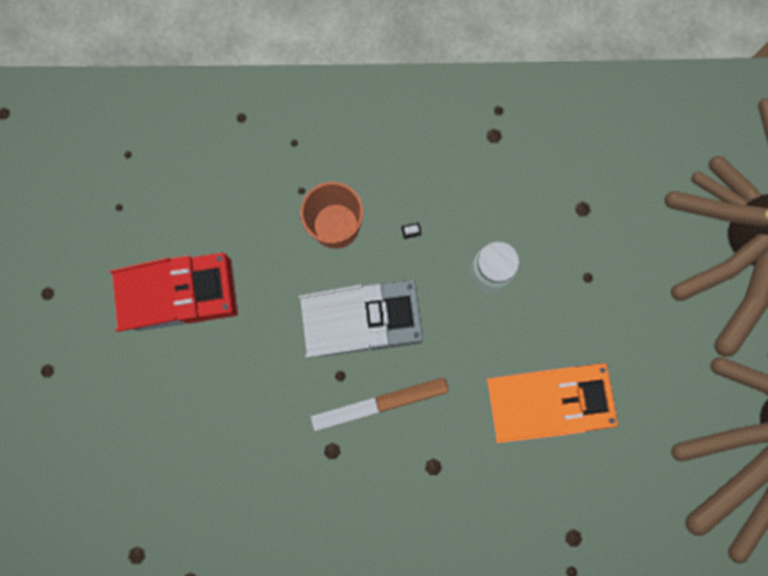

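Run:
```python
from h import *
im=ctrl.get_image("top"); save(im,"topc.png",(180,130,320,290),4.5 if 0 else 3.7)
im=ctrl.get_image("scene"); save(im,"scenec.png",(200,150,320,260),5)
```

```text
(no output)
```

View pics/topc.png

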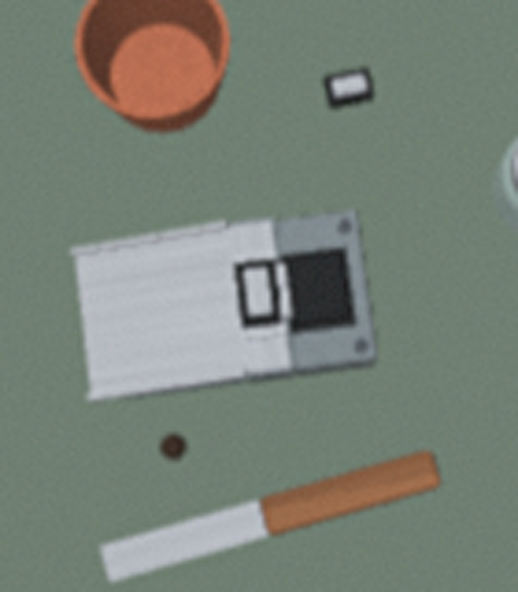

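Run:
```python
from h import *
from scipy.spatial.transform import Rotation as Ro
o=ctrl.get_obs(); R=Ro.from_rotvec(o["orientation"]).as_matrix(); print(R.round(3))
yaw=np.arctan2(18,127); Y=np.array([-np.sin(yaw),np.cos(yaw),0])
tgt=np.array([570,-149,0])+40*Y; tgt[2]=230
print(R.T@(tgt-o["ee_pos"]), R.T@Y, "ang of Y in tool",np.degrees(np.arctan2(*(R.T@Y)[[1,0]])), np.linalg.norm(tgt-o["ee_pos"]))
```

```text
[[ 0.257 -0.966 -0.   ]
 [-0.966 -0.257 -0.   ]
 [ 0.     0.    -1.   ]]
[-374.27096153 -517.30885067    0.67947873] [-9.92927150e-01 -1.18725206e-01 -1.31466627e-05] ang of Y in tool -173.18146370515032 638.504237511847
```

```bash
python3 -m handwheel '[[[0,0,0],[-22,-31,0],1],[[0,0,0],[-22,-31,0],1],[[0,0,0],[-22,-31,0],1],[[0,0,0],[-22,-31,0],1],[[0,0,0],[-22,-31,0],1],[[0,0,0],[-22,-31,0],1],[[0,0,0],[-22,-31,0],1],[[0,0,0],[-22,-31,0],1],[[0,0,0],[-22,-31,0],1],[[0,0,0],[-22,-31,0],1]]'
cat > g.py <<'E'
from h import *
from scipy.spatial.transform import Rotation as Ro
def rel(O,yaw,c,z,prt=True):
    o=ctrl.get_obs(); R=Ro.from_rotvec(o["orientation"]).as_matrix()
    Y=np.array([-np.sin(yaw),np.cos(yaw),0]); X=np.array([np.cos(yaw),np.sin(yaw),0]); t=np.array([O[0],O[1],0])+c*Y; t[2]=z
    Rt=np.column_stack([-Y,-X,[0,0,-1]])
    print("t",o["t"],"pos",o["ee_pos"].round(1),"F",o["ft_force"].round(1),"w",round(o["width"],1))
    print("tool shift",(R.T@(t-o["ee_pos"])).round(1),"turn",Ro.from_matrix(R.T@Rt).as_rotvec().round(4))
    d=o["ee_pos"]-np.array([O[0],O[1],0]); print("TCP in disp x,y,z",d@X,d@Y,d[2])
E
python3 -c "
from g import *
rel((570,-149),.141,40,230)"
```

```text
t: 2.28
ee_pos: [409.5, -307.2, 230.6]
orientation: [2.475, -1.928, 0.009]
ft_force: [0.9, -1.2, 0.2]
width: 87.7
t 2.2833 pos [ 409.5 -307.2  230.6] F [ 0.9 -1.2  0.2] w 87.7
tool shift [-153.8 -198.6   -0.4] turn [-0.0007 -0.0067  0.1062]
TCP in disp x,y,z -181.15181186107154 -134.02543959432217 230.59420237980473
```

```bash
python3 -m handwheel '[[[0,0,0],[-24,-31,0],1],[[0,0,0],[-24,-31,0],1],[[0,0,0],[-24,-31,0],1],[[0,0,0],[-24,-31,0],1],[[0,0,0],[-24,-31,0],1],[[0,0,0],[-24,-31,0],1],[[0,0,0.05],[-6,-10,0],1],[[0,0,0.05],[0,0,0],1],[[0,0,0],[0,0,0],1],[[0,0,0],[0,0,0],1]]'
python3 - <<'E'
from g import *
rel((570,-149),.141,40,230)
for n in ["wrist","top"]:
    im=ctrl.get_image(n); save(im,n+"1.png",scale=1.5)
    for q in ["dispenser","slide_top","slide_end","plunger_top","cassette"]:
        for d in ctrl.spot_point(im,q)[:3]:
            W=w(im,d["position"]); print(n,q,round(d["score"],2),W.round(0),px(im,W).round(0)[0])
E
```

```text
t: 3.12
ee_pos: [574.8, -94.9, 231.6]
orientation: [-2.386, 2.044, -0.018]
ft_force: [0.6, 0.1, -1.0]
width: 87.7
t 3.1167 pos [574.8 -94.9 231.6] F [ 0.6  0.1 -1. ] w 87.7
tool shift [12.7 12.6  1.6] turn [-0.0075 -0.0084  0.0131]
TCP in disp x,y,z 12.37736589908353 52.881224234134315 231.5832474488045
wrist dispenser 0.97 [614. 109.   5.] [101. 112.]
wrist dispenser 0.75 [ 574. -151.   -2.] [291. 170.]
wrist dispenser 0.58 [ 570. -150.   54.] [296. 183.]
wrist slide_top 0.94 [ 567. -105.   51.] [259. 180.]
wrist slide_top 0.93 [604. 151.  54.] [ 42. 116.]
wrist slide_end 0.91 [554. -20.  25.] [193. 175.]
wrist plunger_top 0.77 [608. 109.  64.] [ 74. 118.]
wrist plunger_top 0.69 [ 571. -148.   56.] [295. 183.]
wrist cassette 0.96 [ 567. -117.   47.] [268. 181.]
wrist cassette 0.66 [ 692. -168.    6.] [323.  84.]
wrist cassette 0.26 [ 572. -145.   -3.] [287. 172.]
top dispenser 0.67 [ 459. -403.   -2.] [389. 263.]
top dispenser 0.61 [ 570. -150.   -5.] [266. 211.]
top slide_top 0.87 [ 452. -359.   50.] [374. 266.]
top slide_top 0.78 [ 566. -106.   47.] [244. 210.]
top slide_top 0.69 [605. 152.  54.] [114. 192.]
top slide_end 0.8 [ 438. -269.   29.] [326. 274.]
top slide_end 0.67 [553. -22.  30.] [203. 218.]
top slide_end 0.59 [595. 236.  27.] [ 77. 200.]
top plunger_top 0.58 [ 568. -150.   55.] [266. 208.]
top plunger_top 0.51 [ 453. -400.   56.] [396. 265.]
```

View pics/wrist1.png

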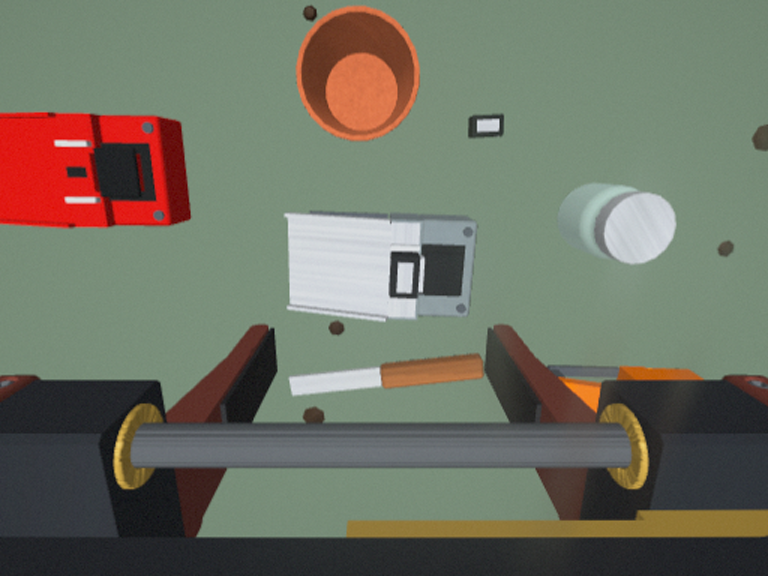

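Run:
```python
from g import *
im=ctrl.get_image("wrist")
p=im["pixels"][:,:,::-1].copy()
s=5;x0,y0,x1,y1=180,130,330,225
p=cv2.resize(p[y0:y1,x0:x1],None,fx=s,fy=s,interpolation=cv2.INTER_CUBIC)
O=np.array([570.5,-149.5,0]);yaw=.135
X=np.array([np.cos(yaw),np.sin(yaw),0]);Y=np.array([-X[1],X[0],0]);Z=np.array([0,0,1.])
def poly(pts,col):
    q=px(im,[O+a*X+b*Y+c*Z for a,b,c in pts]); q=((q-[x0,y0]+.5)*s-.5).astype(int)
    cv2.polylines(p,[q.reshape(-1,1,2)],True,col,1)
poly([(-18,-15,58),(18,-15,58),(18,15,58),(-18,15,58)],(0,255,255))
poly([(-17,20,70),(17,20,70),(17,42,70),(-17,42,70)],(0,0,255))
poly([(-42,-28,42),(42,-28,42),(42,18,42),(-42,18,42)],(0,255,0))
poly([(-39,43,50),(39,43,50),(39,130,26.7),(-39,130,26.7)],(255,0,255))
cv2.imwrite("pics/ov1.png",p)
```

```text
(no output)
```

View pics/ov1.png

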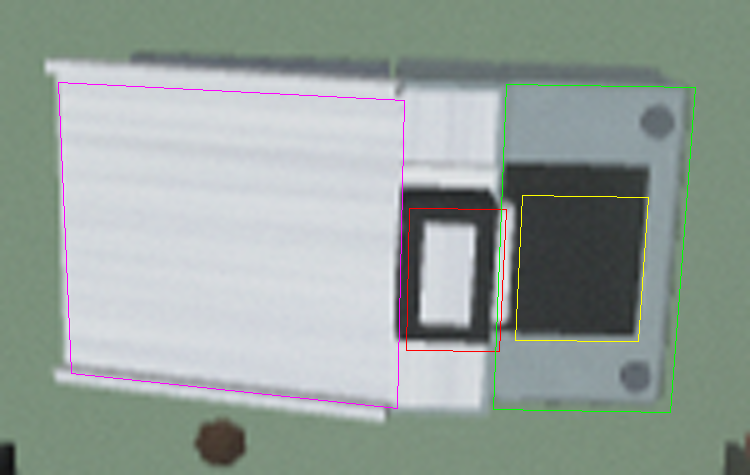

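```bash
python3 -c "
from g import *
rel((571.3,-148),.13,40,85)"
```

```text
t 3.7667 pos [574.6 -95.5 231.7] F [ 0.2  0.1 -0.2] w 87.9
tool shift [ 10.2  11.5 146.7] turn [-0.0076 -0.0083  0.0218]
TCP in disp x,y,z 10.131809676188832 51.67140944215834 231.703346330539
```

```bash
python3 -m handwheel '[[[-0.008,-0.008,0.022],[10,11,0],0.85],[[0,0,0],[0,0,0],0.85],[[0,0,0],[0,0,25],0.85],[[0,0,0],[0,0,25],0.85],[[0,0,0],[0,0,25],0.85],[[0,0,0],[0,0,25],0.85],[[0,0,0],[0,0,15],0.85],[[0,0,0],[0,0,10],0.85],[[0,0,0],[0,0,0],0.85],[[0,0,0],[0,0,0],0.85]]'
python3 - <<'E'
from g import *
rel((571.3,-148),.13,40,73)
for n in ["wrist","scene"]:
    im=ctrl.get_image(n); save(im,n+"2.png",*([None,1.5] if n=="wrist" else [(200,130,330,240),5]))
E
```

```text
t: 4.6
ee_pos: [570.3, -106.1, 104.4]
orientation: [-2.359, 2.067, -0.013]
ft_force: [-0.2, -0.8, 0.7]
width: 75.1
t 4.6 pos [ 570.3 -106.1  104.4] F [-0.2 -0.8  0.7] w 75.1
tool shift [ 1.5  4.8 31.3] turn [-0.0089 -0.0029  0.0017]
TCP in disp x,y,z 4.486142449960822 41.64678228983291 104.3728217640554
```

View pics/wrist2.png

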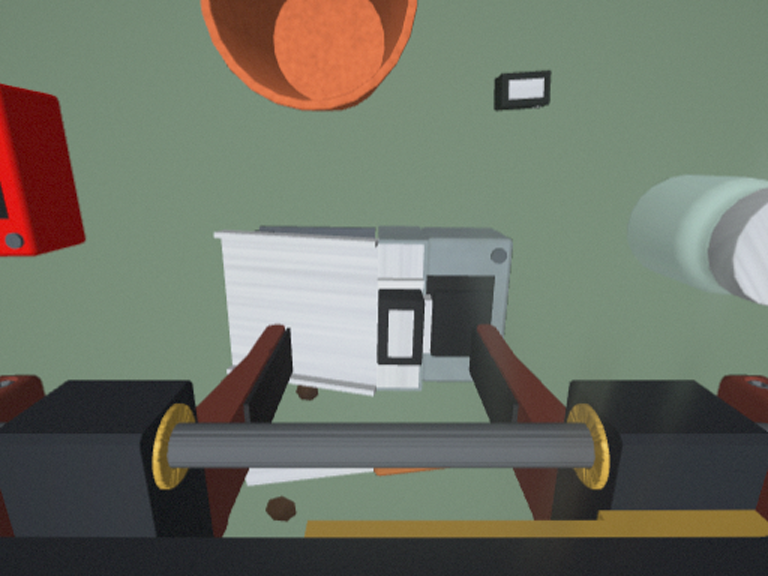

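View pics/scene2.png

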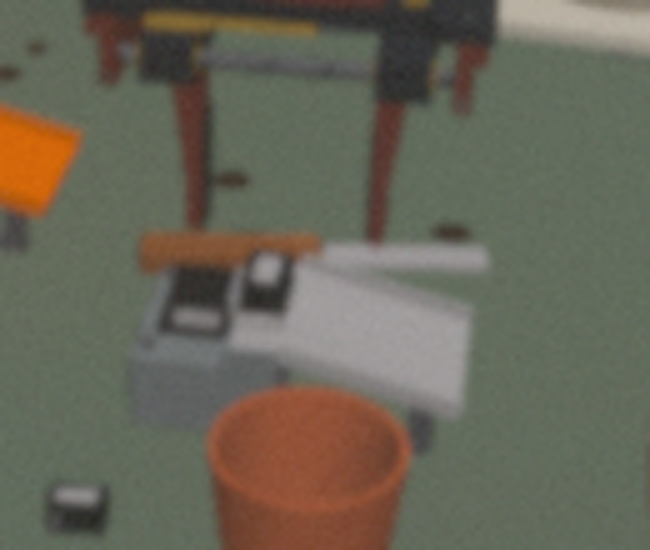

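```bash
python3 -m handwheel '[[[-0.009,-0.003,0.002],[1.5,4.8,0],0.85],[[0,0,0],[0,0,0],0.85],[[0,0,0],[0,0,10],0.85],[[0,0,0],[0,0,10],0.85],[[0,0,0],[0,0,8],0.85],[[0,0,0],[0,0,0],0.85],[[0,0,0],[0,0,0],0.85],[[0,0,0],[0,0,0],0.85],[[0,0,0],[0,0,0],0.85],[[0,0,0],[0,0,0],0.85]]'
python3 - <<'E'
from g import *
rel((571.3,-148),.13,40,53)
for n in ["wrist","scene"]:
    im=ctrl.get_image(n); save(im,n+"3.png",*([None,1.5] if n=="wrist" else [(200,130,330,240),5]))
E
```

```text
t: 5.53
ee_pos: [568.0, -109.2, 77.6]
orientation: [-2.358, 2.071, -0.009]
ft_force: [-0.2, 0.6, 0.8]
width: 74.6
t 5.5333 pos [ 568.  -109.2   77.6] F [-0.2  0.6  0.8] w 74.6
tool shift [-1.2  1.9 24.6] turn [-0.006  -0.002  -0.0008]
TCP in disp x,y,z 1.8014687772814173 38.885140289007374 77.60574565318429
```

View pics/wrist3.png

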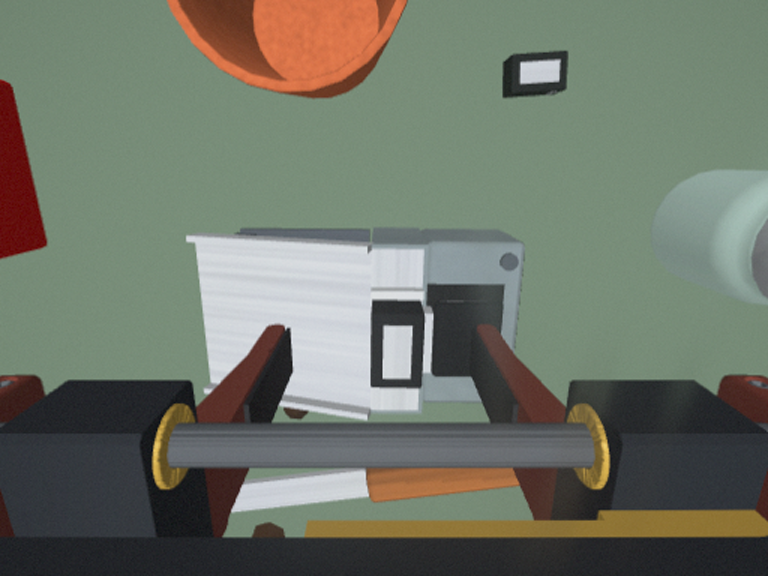

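View pics/scene3.png

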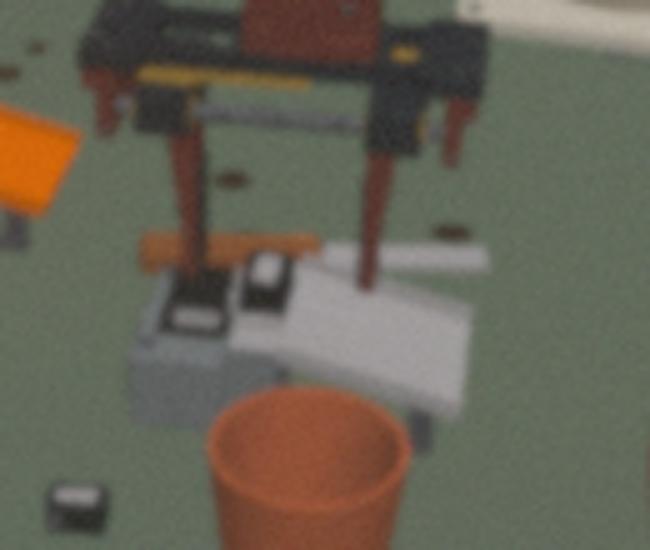

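```bash
python3 -m handwheel '[[[-0.006,0,0],[-1,1.9,4],0.85],[[0,0,0],[0,0,4],0.85],[[0,0,0],[0,0,4],0.85],[[0,0,0],[0,0,4],0.85],[[0,0,0],[0,0,4],0.85],[[0,0,0],[0,0,3],0.85],[[0,0,0],[0,0,1],0.85],[[0,0,0],[0,0,0],0.85],[[0,0,0],[0,0,0],0.85],[[0,0,0],[0,0,0],0.85]]'
python3 - <<'E'
from g import *
rel((571.3,-148),.13,40,54)
for n in ["wrist","scene"]:
    im=ctrl.get_image(n); save(im,n+"4.png",*([None,1.5] if n=="wrist" else [(200,130,330,240),5]))
E
```

```text
t: 6.47
ee_pos: [570.5, -109.4, 56.3]
orientation: [-2.359, 2.071, -0.016]
ft_force: [-0.6, 0.7, 3.3]
width: 74.7
t 6.4667 pos [ 570.5 -109.4   56.3] F [-0.6  0.7  3.3] w 74.7
tool shift [-1.6  4.2  2.2] turn [-0.0086 -0.0061  0.    ]
TCP in disp x,y,z 4.173498751280321 38.40586555834567 56.25944861371162
```

View pics/wrist4.png

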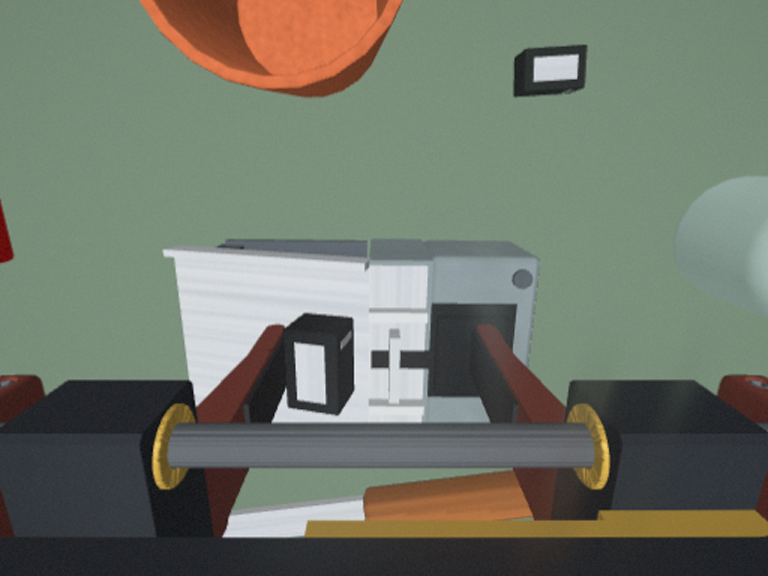

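View pics/scene4.png

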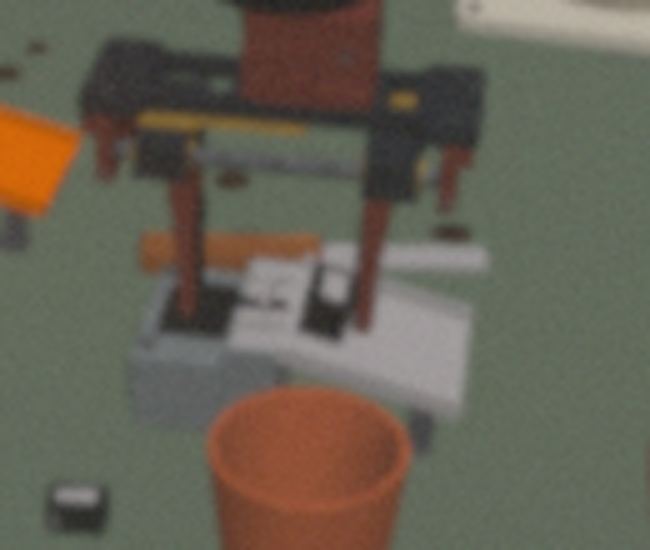

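```bash
python3 -m handwheel '[[[0,0,0],[0,0,0],0.85],[[0,0,0],[0,0,0],0.85],[[0,0,0],[0,0,0],0.85],[[0,0,0],[0,0,0],0.85],[[0,0,0],[0,0,0],0.85],[[0,0,0],[0,0,0],0.85],[[0,0,0],[0,0,0],0.85],[[0,0,0],[0,0,0],0.85],[[0,0,0],[0,0,0],0.85],[[0,0,0],[0,0,0],0.85]]'
python3 - <<'E'
from g import *
O=np.array([571.3,-148]);yaw=.13;Y=np.array([-np.sin(yaw),np.cos(yaw)])
for k in range(2):
    rel(O,yaw,40,54)
    im=ctrl.get_image("wrist"); save(im,f"wrist5{k}.png",(150,120,400,320),3)
    for d in ctrl.spot_point(im,"cassette")[:2]:
        W=w(im,d["position"]); print(d["score"],W.round(1),"y",(W[:2]-O)@Y)
E
```

```text
t: 7.4
ee_pos: [574.0, -110.1, 57.3]
orientation: [-2.357, 2.068, -0.026]
ft_force: [0.2, 0.1, 2.5]
width: 74.4
t 7.4 pos [ 574.  -110.1   57.3] F [0.2 0.1 2.5] w 74.4
tool shift [-2.8  7.7  3.2] turn [-0.0154 -0.0088  0.0008]
TCP in disp x,y,z 7.642206398386382 37.26272100034768 57.32576992092198
0.6 [ 690.  -167.5    4.8] y -34.72448129255219
0.57 [568.8 -88.6  44.9] y 59.23904631310983
t 7.5 pos [ 574.1 -110.    57.3] F [0.4 0.4 2.4] w 74.8
tool shift [-2.8  7.7  3.2] turn [-0.0154 -0.0088  0.0008]
TCP in disp x,y,z 7.656102007793376 37.27489775653586 57.33697137253582
0.98 [566.1 -86.8  43.9] y 61.320854962127164
0.92 [ 692.  -165.4    2.3] y -32.85280411321479
```

View pics/wrist51.png

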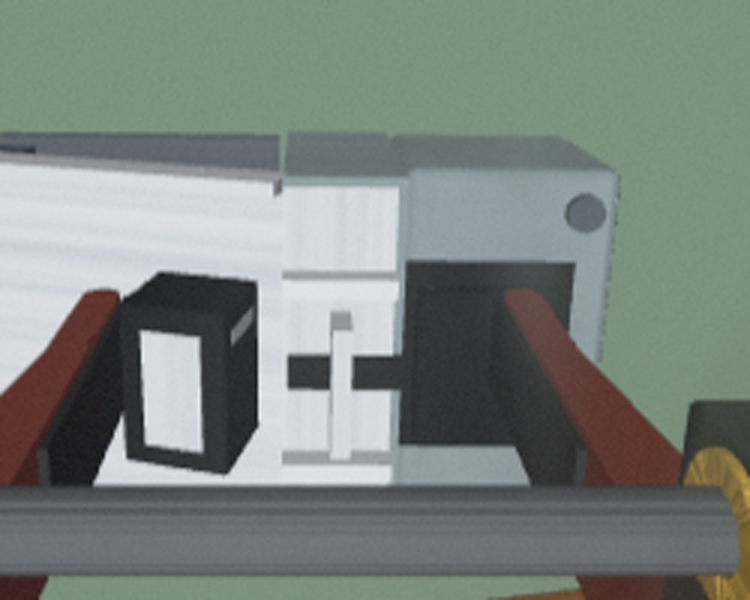

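```bash
python3 -m handwheel '[[[-0.003,-0.002,0],[0,1.2,0.3],0.85],[[-0.003,-0.002,0],[0,1.2,0.3],0.85],[[-0.003,-0.002,0],[0,1.2,0.3],0.85],[[-0.003,-0.002,0],[0,1.2,0.3],0.85],[[-0.002,-0.001,0],[0,1.2,0.3],0.85],[[-0.002,-0.001,0],[0,1.2,0.3],0.85],[[-0.001,0,0],[0,1.2,0.3],0.85],[[-0.001,0,0],[0,0.8,0.3],0.85],[[-0.001,0,0],[0,0.4,0.1],0.85],[[-0.001,0,0],[0,0.4,0.1],0.85]]'
python3 - <<'E'
from g import *
O=np.array([571.3,-148]);yaw=.13;Y=np.array([-np.sin(yaw),np.cos(yaw)])
for k in range(4):
    im=ctrl.get_image("wrist"); save(im,f"wrist6{k}.png",(150,120,400,320),3)
    if k in(0,3):
      rel(O,yaw,40,54)
      for d in ctrl.spot_point(im,"cassette")[:2]:
        W=w(im,d["position"]); print(d["score"],W.round(1),"y",(W[:2]-O)@Y)
    if k: print(np.abs(im["pixels"].astype(int)-prev).mean())
    prev=im["pixels"].astype(int)
im=ctrl.get_image("scene"); save(im,"scene6.png",(200,130,330,240),5)
E
```

```text
t: 8.43
ee_pos: [566.0, -112.0, 55.6]
orientation: [2.362, -2.071, -0.002]
ft_force: [-0.2, 0.1, 9.7]
width: 74.9
t 8.4833 pos [ 566.  -111.9   55.5] F [ 0.2 -0.5  2.9] w 74.5
tool shift [-3.6 -0.6  1.5] turn [0.0012 0.0005 0.0012]
TCP in disp x,y,z -0.6056259372778353 36.44078796343147 55.5487066000681
0.95 [ 688.9 -169.2    1.4] y -36.23374702561535
0.72 [563.6 -89.8  44.1] y 58.69969242146261
1.765535142686632
1.6849263509114583
t 8.6833 pos [ 566.  -111.9   55.6] F [-0.6 -0.6  2. ] w 74.6
tool shift [-3.5 -0.6  1.6] turn [0.0012 0.0005 0.0012]
TCP in disp x,y,z -0.6092005174431893 36.46690216811986 55.550696269481165
0.79 [ 692.  -166.9    4.4] y -34.40205866577985
0.68 [564.  -92.4  47.2] y 56.02365695733573
1.6769799126519098
```

View pics/wrist63.png

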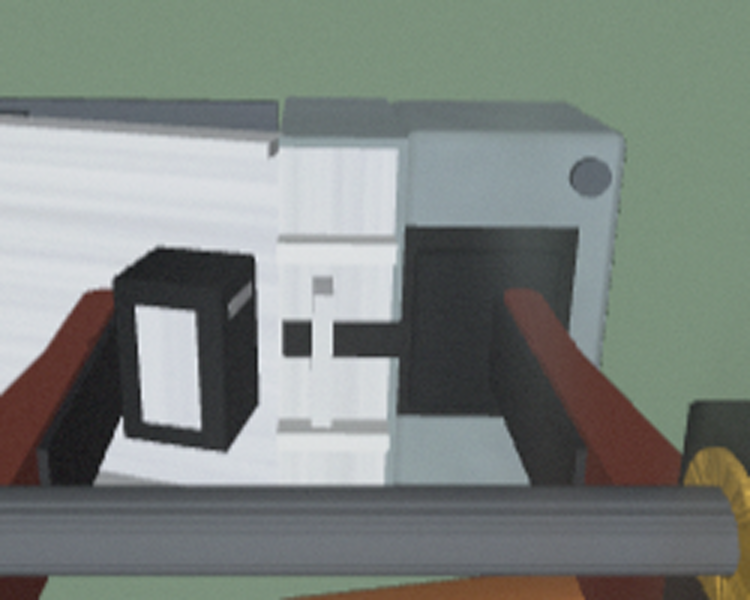

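View pics/scene6.png

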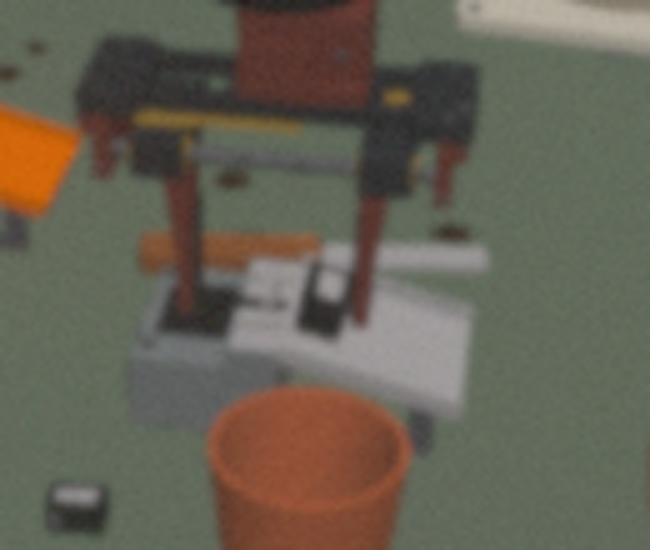

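```bash
python3 -c "
from workcell import ctrl
print(ctrl.close_job()); print(ctrl.get_obs()['ee_pos'])"
```

```text
the job is handed in; nothing more can be done
None
the job is handed in; nothing more can be done
```

I pressed the grey dispenser's plunger down with one finger. By the fingertip height it went down about 10 mm, and it ejected the cassette. The other finger, about 74 mm from the plunger axis, caught the cassette on the slide, and I handed the job in still holding it there.

- **Last checks:** the final pictures showed the cassette upright on the slide, resting against the finger. Successive frames showed no movement beyond camera noise. The pot, jar and knife looked untouched in the pictures, but I did not measure their positions again.
- **Cassette position:** the finger's position puts the cassette centre about 63 mm along the slide direction. The networks' readings scattered between 56 and 61 mm. All of these are inside the 44–125 mm limits.
- **What disagreed:** during the hold rows the arm crept about 3.5 mm sideways and 1 mm up. I moved it back with the cassette still held and it then stood still. The wrist force read 2–3 N at rest, less than the roughly 7 N expected with the plunger fully down, with one 9.7 N reading as that move back ended.
- **Not measured:** the contact force on the cassette was not measured directly. I inferred it from the cassette staying at rest against the finger on the slippery slope.

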